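# Set the dose code and switch on a hopper of the sample doser

## Robot

A 6-joint arm with a two-finger parallel gripper is mounted at the origin on the work surface. World frame = base frame: x ahead of the robot, y to its left, z up, the work surface at z = 0. Lengths are in mm, angles in rad, forces in N, time in s.
With the tool pointing down it reaches from about 350 to 975 mm from the base axis. Payload 7.1 kg.
Tool frame: the origin (TCP) lies midway between the tips of the shut fingers; the grasp point (between the pads) lies 19 mm behind it (ctrl.tcp_to_grasp is the distance from the TCP to the grasp point, in mm); z points along the fingers, y is the line along which they close (so a half turn about z gives the same grasp; the last joint's range is limited). The gripper opens to 88 mm and grips with 3 to 60 N. Pads are 20 mm wide; open, the fingers measure 115 mm over their backs; the gripper's body (75 mm by 178 mm) begins 61 mm behind the grasp point.
Start: joints at [-1.249, 0.423, 1.63, -0, 1.089, -0.019], TCP at [208.918, -589.032, 222.675] pointing down, gripper open.
Joint ranges: [-3, 3], [-0.9, 2.11], [0.09, 2.58], [-1.31, 4.45], [0.11, 2.69], [-2.54, 2.54]. Speed limits (rad/s): [2.39, 2.39, 3.01, 3.14, 3.14, 3.14].

## Interface

Orientations are given as a rotation vector (axis times angle).
In Python, from workcell import get_obs, cams, ticket, boxes_of, ctrl gives the robot as it stands.
- The arm moves only by the shell command python3 -m creep 'ROWS' [OPENING]. ROWS is JSON, one flat list of numbers, 4 for each row, row after row: the shift along the world's x, y, z in m, then the turn about the world's z in rad. In form: [tx, ty, tz, spin, tx, ty, tz, spin, ...]. A call has 1 to 10 rows; each row is the pose to reach, as a shift and turn from the pose commanded when the call began; what a row does not reach only later rows make up. A row lasts 1/12 s, in which the tool goes at most 41.7 mm and 7.16 degrees, less where a joint would pass 70% of its speed; a pose out of reach is approached as far as the arm can. A call with a gripper value outside its range is refused whole. OPENING is the opening, from 0 (shut) to 1 (fully open), set as the call begins (- or left out, the last holds). The fingers move at their own pace and stop on an object; the grip force is fixed at half the most. Time passes only in rows, so rows that repeat a pose let the fingers close. It gives the time, the measured TCP pose, the force, the opening and the grip force at its end, in the units of the state.
- get_obs(): the state, without advancing time (a new reading comes with each control period).
- cams.get_image(name): name is "scene" or "top" or "wrist"; returns (picture, depth): 480x640x3 uint8, red, green, blue; 480x640 float32, mm along the optical axis (not along the pixel's ray), 0 where there is no reading.
- cams.get_calibration(name): a dict with "mtx" (3x3 intrinsics, pixels), "R" (3x3) and "t" (3): a world point X has camera coordinates R X + t; the wrist camera has in their place "mount" (4x4, takes a point from camera to tool coordinates, whose origin is the TCP and whose axes are the flange's). Camera axes: x right, y down, z forward; pixel columns grow to the right and rows downward; lengths in mm; the calibration is good to about 2 mm. A picture is of the moment at which its call begins: read the wrist's pose just before it. get_calibration takes no time and is no camera call.
- ticket.close_job(): hands the job in; it is judged then, once.
Trained networks look in the newest picture that a camera, given by its name, has taken for a name from the list of things; names that differ only in an ending like _2 or _b are one class to them, and where a whole thing is asked for, a point or a joint stands for the part that bears it (a point fixed in the world has none). Each returns a list of dicts, best first, with "score" (0 to 1); they miss things now and then, are a little off and sometimes report something else, mostly with a low value. They report only what shows in the picture. A call takes as long as a camera call. They do not tell look-alikes from the thing itself.
- boxes_of(camera, target): "centre" ([column, row] in pixels, amid what is visible of it).
The state is a dict: "t": time; "qpos": joint angles; "qvel": joint speeds; "joint_torque": joint torques, N m; "ee_pos": TCP position; "orientation": TCP orientation; "ft_force": force on the tool from outside, world axes, zero at the start; "moment": the same for the moment, N m; "width": finger opening in mm; "grasp_force": force on a finger pad.
Only numpy, scipy, OpenCV 4.12 (cv2) and the standard library are available. Lean on these libraries where they do the work, as an engineer would, in place of code of your own. Each camera call takes 0.05 s, during which the arm holds its last target. There are 200 camera calls.

## Task

On the grey doser console, roll the three thumbwheels so that the numerals 4-2-3, left to right as seen from the robot, face squarely up. Then pick up the wooden stylus and with it (never with the fingers) flip the second rocker from the left fully over to on, away from the robot, leaving the other three off. Finally lay the stylus back flat on the cork mat, and leave the cups, bowl and jar around the console where they are.

Things in the scene. Friction and masses are not known exactly. Their poses are not given: they have to be found in the camera images.
- console: Fixed grey control console of the sample doser: a box 150 mm (its x) by 290 mm (its y), flat top panel 60 mm above the table. Origin: centre of its underside on the table; its x axis points away from the robot side (yaw within 0.25 rad of the world's x), its y axis to the left as seen from the robot. In its frame: wheel axles at x = 0, z = 50 mm and y = 105, 61, 17 mm; rocker pivots at x = -45 mm, z = 60 mm (on the panel) and y = -40, -64, -88, -112 mm.
- wheel_left_axle (a point): Centre of the left thumbwheel, on its level axle (axle along the console's y), 10 mm below the panel; axes as the console's. The black wheel is 18 mm wide: a drum of radius 21 mm with five straight grey radial ribs, 4 mm thick, reaching radius 38 mm, midway between five white numerals 1 to 5 on the drum, 72 degrees apart. Wheels are 44 mm apart. The numeral counts that faces straight up, in line with the white index bars on the panel.
- wheel_left (a joint): Angle of the left thumbwheel, rad. 0: numeral 1 straight up; numeral n is straight up at (n-1) x 1.2566; grows as the top of the wheel rolls away from the robot (console +x). Ribs stand 0.628 rad either side of the upright numeral. Stops just below 1 and just above 5. A light even friction (about 0.04 N m, no click) holds it where it is left; pushing a rib takes 1 to 2 N.
- wheel_middle_axle (a point): The same for the middle thumbwheel.
- wheel_middle (a joint): Angle of the middle thumbwheel, read as wheel_left.
- wheel_right_axle (a point): The same for the right thumbwheel.
- wheel_right (a joint): Angle of the right thumbwheel, read as wheel_left.
- rocker_1_pivot (a point): Pivot of rocker lever 1 (counted from the left as seen from the robot), at panel level; axes as the console's. The black lever is 9 mm wide (console y), 5 mm thick, 20 mm long and stands up from the panel; levers are 24 mm apart.
- rocker_1 (a joint): Angle of rocker lever 1, rad. 0: off, leaning 0.4 rad towards the robot; 0.8: on, leaning 0.4 rad away from it. Stiff friction (0.015 N m, no snap) keeps it where it is left, so push it right over to its stop; that takes 1 to 2 N near its top.
- rocker_2_pivot (a point): The same for rocker lever 2 from the left.
- rocker_2 (a joint): Angle of rocker lever 2, read as rocker_1.
- rocker_3_pivot (a point): The same for rocker lever 3 from the left.
- rocker_3 (a joint): Angle of rocker lever 3, read as rocker_1.
- rocker_4_pivot (a point): The same for rocker lever 4 from the left.
- rocker_4 (a joint): Angle of rocker lever 4, read as rocker_1.
- stylus_mid (a point): Balance point and centre of the grip of the loose wooden stylus, half-way up; its x axis points along the stylus to its thin tip, z up. The shaft is 14 mm square and runs from 65 mm behind this point to 55 mm ahead of it, then a round nose thinning to 8 mm across, ending 95 mm ahead of it. 160 mm long in all, about 30 g. It lies on the mat at the start, its tip pointing away from the robot (world yaw within 0.5 rad of +x).
- mat: Fixed cork mat, 220 mm (its x) by 110 mm (its y), 4 mm thick, on the table to the right of the console. Origin: centre of its underside.
- bean_jar: Bystander, loose: amber glass jar of beans with black cap, 76 mm across, 120 mm tall. Origin: centre of its underside.
- cupping_bowl: Bystander, loose: white ceramic cupping bowl, 90 mm across, 60 mm tall. Origin: centre of its underside.
- tasting_cup: Bystander, loose: black lidded tasting cup, 80 mm across, 75 mm tall. Origin: centre of its underside.
- measuring_cup: Bystander, loose: clear glass measuring cup with a handle, 84 mm across, 85 mm tall. Origin: centre of its underside.
Not all that is in view belongs to the job. Several things look just like the part that bears stylus_mid: the one meant starts nearest to the robot's base.

How it is judged:
By the outcome, as a careful person would: the job done as asked, in the order asked, and still so for the second after the job is handed in, with the robot touching nothing.
It also fails if it takes over 67 s, if anything falls off the work surface, if the arm or the gripper's body presses on something with over 40 N, if the wrist force passes 120 N, or if a joint passes its speed limit or range.

## Working session

There is one attempt and no reset: what is moved stays moved. The work goes in short steps, Python scripts to look and compute and a shell command to move; the robot and the scene stay as the last step left them, time stands still between calls to the robot, and variables do not carry over. Pictures are saved under pics/ and viewed, at most 10 in all, crops included, and the job is handed in when it is done.

```bash
ls; mkdir -p pics
cat > h.py <<'E'
import numpy as np, cv2
from scipy.spatial.transform import Rotation as Ro
from workcell import get_obs, cams, ticket, boxes_of, ctrl
def shot(n):
    o=get_obs(); im,d=cams.get_image(n); c=cams.get_calibration(n); K=np.array(c["mtx"])
    if "R" in c: R=np.array(c["R"]);t=np.array(c["t"]).ravel()
    else:
        M=np.array(c["mount"]); Rt=Ro.from_rotvec(o["orientation"]).as_matrix()
        A=Rt@M[:3,:3]; p=Rt@M[:3,3]+np.array(o["ee_pos"]); R=A.T; t=-A.T@p
    return im,d,K,R,t
def world(px,d,K,R,t,z=None):
    ray=np.linalg.inv(K)@np.array([px[0],px[1],1.]); 
    if z is None: return R.T@(ray*d-t)
    o=-R.T@t; r=R.T@ray; return o+r*(z-o[2])/r[2]
def proj(X,K,R,t):
    c=K@(R@np.asarray(X,float)+t); return c[:2]/c[2]
def save(n,im): cv2.imwrite("pics/"+n,cv2.cvtColor(im,cv2.COLOR_RGB2BGR))
E
python3 - <<'E'
from h import *
for n in ["top","scene"]:
    im,d,K,R,t=shot(n); save(n+"0.png",im); np.savez(n+"0.npz",im=im,d=d,K=K,R=R,t=t); print(n,K[0,0],(-R.T@t).round())
    for tg in ["console","wheel_left","rocker_1","stylus_mid","mat","bean_jar","cupping_bowl","tasting_cup","measuring_cup"]:
        for b in boxes_of(n,tg)[:5]:
            c=b["centre"]; dd=d[int(c[1]),int(c[0])]
            print(tg,np.round(c),round(b["score"],2),world(c,dd,K,R,t).round() if dd else 0)
print(get_obs())
E
```

```text
pics
top 574.4511884118175 [ 414.  -92. 1825.]
console [255. 247.] 0.97 [560. 140.  64.]
wheel_left [224. 248.] 0.6 [558. 232.  69.]
wheel_left [257. 249.] 0.45 [555. 132.  62.]
rocker_1 [163. 271.] 0.65 [486. 417.  70.]
stylus_mid [494. 304.] 0.8 [ 385. -610.    4.]
stylus_mid [398. 270.] 0.73 [ 492. -310.   -1.]
stylus_mid [459. 254.] 0.7 [ 540. -499.   18.]
mat [396. 258.] 0.77 [ 528. -301.   12.]
bean_jar [340. 177.] 0.8 [ 769. -123.  118.]
bean_jar [257. 248.] 0.33 [558. 133.  62.]
cupping_bowl [264. 183.] 0.72 [771. 117.  12.]
tasting_cup [167. 271.] 0.69 [488. 404.  71.]
tasting_cup [220. 249.] 0.57 [555. 245.  69.]
measuring_cup [420. 202.] 0.55 [ 711. -379.    3.]
scene 517.7764485966912 [1425. -642. 1175.]
console [383. 212.] 0.62 [586. 103.  62.]
wheel_left [411. 188.] 0.39 [559. 233.  72.]
wheel_left [265. 314.] 0.3 [ 676. -358.    3.]
rocker_1 [258. 263.] 0.34 [ 509. -289.    6.]
stylus_mid [133. 287.] 0.84 [ 394. -625.   10.]
stylus_mid [198. 310.] 0.67 [ 567. -505.   11.]
stylus_mid [381. 210.] 0.67 [575. 105.  60.]
stylus_mid [259. 262.] 0.44 [ 508. -285.    7.]
mat [
[... 346 characters left out ...]
6.] 0.55 [573. 123.  64.]
{'t': 1.0, 'qpos': array([-1.24900336e+00,  4.23089324e-01,  1.62988028e+00, -1.11204729e-05,
        1.08855353e+00, -1.90241855e-02]), 'qvel': array([-0.00092909,  0.00044231, -0.00011313,  0.00042677, -0.00144257,
       -0.00162168]), 'joint_torque': array([ 5.93662699e-04, -5.44583273e+01, -2.74048609e+01,  6.44504512e-02,
        1.68250361e-02,  3.18168063e-06]), 'ee_pos': array([ 208.92143578, -589.0590395 ,  222.68949494]), 'orientation': array([3.09601788e+00, 5.32763134e-01, 1.16761179e-06]), 'ft_force': array([-0.54418668, -0.96795891, -0.30711895]), 'moment': array([-0.03140163,  0.03651553,  0.08183713]), 'grasp_force': 0.0, 'width': 87.90921721125002}
```

View pics/top0.png

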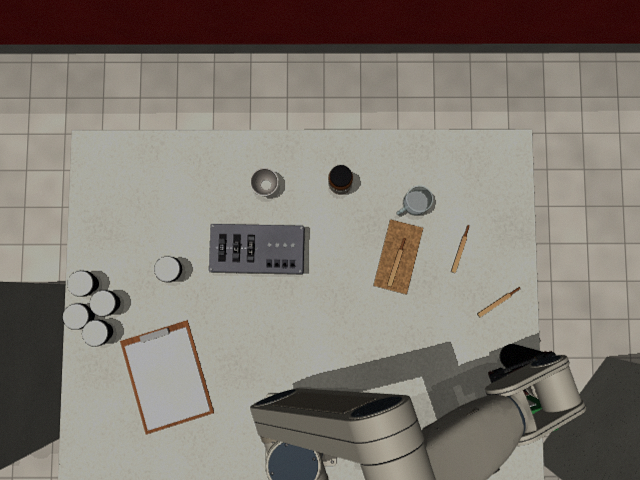

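View pics/scene0.png

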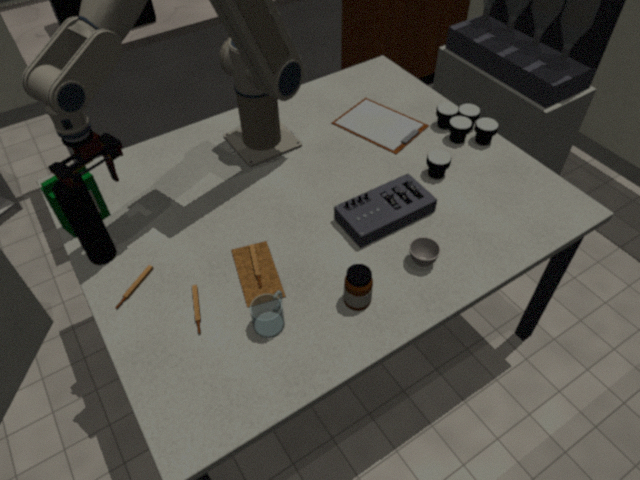

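The candidates for the stylus are the ones on the mat (398,262), to the right of the mat (459,250), and at far right (498,302). The one on the mat is nearest to the base, at about 590 mm against more than 720 mm for the others, so it is my choice. I'll get the rough console pose and a close crop of the choice.

Run:
```python
from h import *
print(np.array(cams.get_calibration("wrist")["mount"]).round(3), cams.get_calibration("wrist")["mtx"])
q=np.load("top0.npz"); im,d,K,R,t=[q[k] for k in ("im","d","K","R","t")]
v,u=np.mgrid[:480,:640]; P=np.stack([(u-K[0,2])/K[0,0]*d,(v-K[1,2])/K[1,1]*d,d],-1); W=(P-t)@R
m=(W[...,2]>45)&(W[...,2]<66)&(u>195)&(u<325)&(v>205)&(v<290)
r=cv2.minAreaRect(W[m][:,:2].astype(np.float32)); print("console",r)
hsv=cv2.cvtColor(im,cv2.COLOR_RGB2HSV)
g=im.astype(int); 
save("sty_crop.png",cv2.resize(im[205:335,350:540],None,fx=4,fy=4,interpolation=cv2.INTER_CUBIC))
```

```text
[[-1.00000e-03 -9.68000e-01 -2.49000e-01  6.83760e+01]
 [ 1.00000e+00 -1.00000e-03  0.00000e+00  3.30000e-02]
 [-0.00000e+00 -2.49000e-01  9.68000e-01 -1.62368e+02]
 [ 0.00000e+00  0.00000e+00  0.00000e+00  1.00000e+00]] [[348.60731051   0.         321.1886021 ]
 [  0.         348.60731051 238.11884149]
 [  0.           0.           1.        ]]
console ((557.051513671875, 136.8035430908203), (291.0791931152344, 151.02044677734375), 88.78978729248047)
```

View pics/sty_crop.png

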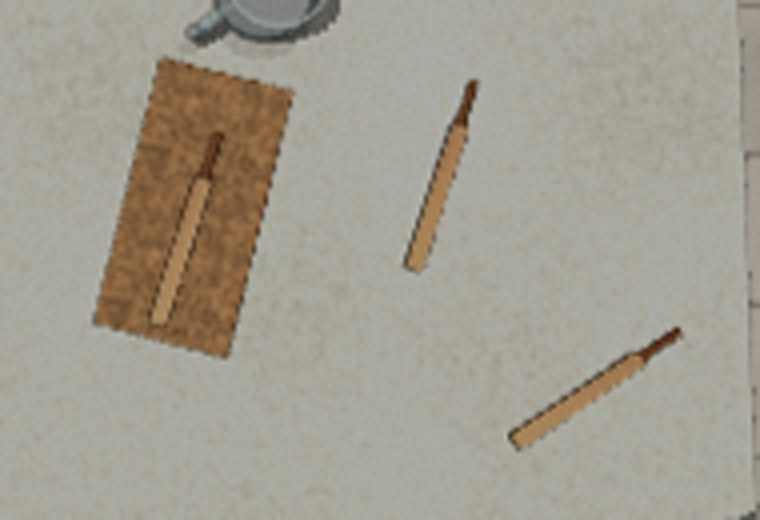

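```bash
python3 -m creep '[0.02,0.035,0.015,0.12,0.04,0.07,0.03,0.24,0.06,0.1,0.045,0.36,0.08,0.14,0.06,0.48,0.1,0.175,0.075,0.6,0.12,0.21,0.09,0.72,0.14,0.245,0.105,0.84,0.16,0.28,0.12,0.96,0.18,0.315,0.135,1.08,0.2,0.35,0.15,1.2]'
```

```text
t: 1.83
ee_pos: [403.0, -248.3, 369.0]
orientation: [2.248, 2.194, 0.0]
ft_force: [0.7, 0.5, -0.2]
width: 87.9
grasp_force: 0.0
```

The crop confirms the stylus on the mat, with its tail near top-view pixel (390,285) and its dark tip near (404,239).

```bash
python3 -m creep '[0.015,0.04,0,0,0.03,0.08,0,0,0.045,0.12,0,0,0.06,0.16,-0.01,0,0.075,0.2,-0.02,0,0.09,0.235,-0.035,0,0.105,0.27,-0.05,0,0.12,0.305,-0.065,0,0.135,0.335,-0.08,0,0.15,0.365,-0.095,0]' ; python3 -m creep '[0.0,0.02,-0.03,0,0.0,0.04,-0.06,0,0,0.04,-0.075,0,0,0.04,-0.075,0]'
python3 - <<'E'
from h import *
im,d,K,R,t=shot("wrist"); np.savez("w1.npz",im=im,d=d,K=K,R=R,t=t); save("w1.png",im)
for tg in ["console","wheel_left","rocker_1"]:
    for b in boxes_of("wrist",tg)[:6]:
        c=b["centre"]; print(tg,np.round(c),round(b["score"],2),world(c,d[int(c[1]),int(c[0])],K,R,t).round())
E
```

```text
t: 2.67
ee_pos: [553.0, 117.3, 272.2]
orientation: [2.254, 2.189, 0.001]
ft_force: [0.6, -1.5, -0.2]
width: 87.8
grasp_force: 0.0
t: 3.0
ee_pos: [550.0, 155.5, 194.1]
orientation: [-2.25, -2.188, 0.01]
ft_force: [-1.1, -0.6, 0.7]
width: 87.8
grasp_force: 0.0
console [329. 203.] 0.72 [557. 177.  61.]
wheel_left [331. 124.] 0.7 [560. 241.  72.]
rocker_1 [275. 320.] 0.67 [506.  77.  76.]
rocker_1 [328. 202.] 0.55 [556. 178.  60.]
rocker_1 [271. 297.] 0.54 [506. 101.  80.]
```

View pics/w1.png

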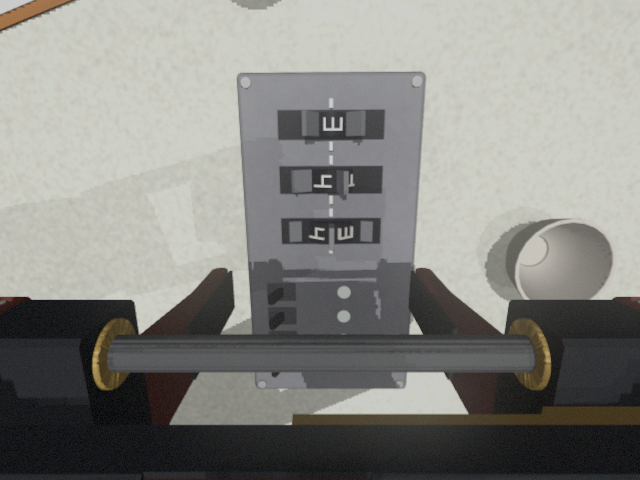

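```bash
cat >> h.py <<'E'
def cpt(pose,x,y,z):
    X,Y,a=pose; c,s=np.cos(a),np.sin(a); return np.array([X+c*x-s*y,Y+s*x+c*y,z])
def rect(q,pose,x0,x1,y0,y1,z,s=4):
    im,d,K,R,t=q  # rectified plane view: up = console +x, left = +y
    src=np.float32([proj(cpt(pose,x,y,z),K,R,t) for x,y in((x1,y1),(x1,y0),(x0,y0),(x0,y1))])
    w,h=int((y1-y0)*s),int((x1-x0)*s)
    return cv2.warpPerspective(im,cv2.getPerspectiveTransform(src,np.float32([[0,0],[w,0],[w,h],[0,h]])),(w,h))
E
python3 - <<'E'
from h import *
q=np.load("w1.npz"); q=[q[k] for k in ("im","d","K","R","t")]; im,d,K,R,t=q
v,u=np.mgrid[:480,:640]; P=np.stack([(u-K[0,2])/K[0,0]*d,(v-K[1,2])/K[1,1]*d,d],-1); W=(P-t)@R
m=(abs(W[...,2]-60)<6)&(u>225)&(u<440)&(v<270)
print("panel z",np.median(W[m][:,2]))
L=[];Rr=[]
for r in range(85,260,3):
    w=W[r][m[r]]; 
    if len(w): L.append(w[w[:,0].argmin()]); Rr.append(w[w[:,0].argmax()])
L=np.array(L);Rr=np.array(Rr)
pl=np.polyfit(L[:,1],L[:,0],1);pr=np.polyfit(Rr[:,1],Rr[:,0],1); print(pl,pr)
T=[]
for c in range(255,412,3):
    w=W[:,c][m[:,c]]; T.append(w[w[:,1].argmax()])
T=np.array(T); pt=np.polyfit(T[:,0],T[:,1],1); print(pt)
yaw=np.mean([np.arctan(pt[0]),-np.arctan(pl[0]),-np.arctan(pr[0])])
xm=(np.polyval(pl,200)+np.polyval(pr,200))/2; yt=np.polyval(pt,xm)
# point on the axis at y=200; top centre at yt
top=np.array([xm-np.tan(yaw)*(yt-200),yt]); C=top-145*np.array([-np.sin(yaw),np.cos(yaw)])
pose=(C[0],C[1],yaw); print("pose",pose)
np.save("pose.npy",pose)
a=rect(q,pose,-32,32,-5,130,71,5)
# height map across each wheel (central column)
for n,y in (("L",105),("M",61),("R",17)):
    px=[proj(cpt(pose,x,y,80),K,R,t) for x in(-45,45)]
    sel=(u>px[0][0]-5)&(u<px[1][0]+5)&(abs(v-np.mean([px[0][1],px[1][1]]))<16)
    w=W[sel]; c,s=np.cos(yaw),np.sin(yaw); lx=(w[:,0]-C[0])*c+(w[:,1]-C[1])*s; ly=-(w[:,0]-C[0])*s+(w[:,1]-C[1])*c
    k=abs(ly-y)<6; prof=[(x,round(float(np.median(w[k&(abs(lx-x)<1.5),2])))) for x in range(-39,40,3) if (k&(abs(lx-x)<1.5)).any()]
    print(n,prof)
for y in (105,61,17):
    cv2.line(a,(int((130-y-12)*5),160),(int((130-y-9)*5),160),(255,0,0),2)
save("rect1.png",a)
E
```

```text
panel z 60.45635450593616
[2.17099699e-02 4.80372547e+02] [2.37218575e-02 6.28166545e+02]
[-2.07001427e-02  2.92229793e+02]
pose (np.float64(557.3952474501455), np.float64(135.6975074427959), np.float64(-0.02204038538579083))
L [(-39, 61), (-36, 61), (-33, 61), (-30, 61), (-27, 61), (-24, 61), (-21, 82), (-18, 82), (-15, 77), (-12, 73), (-9, 70), (-6, 72), (-3, 72), (0, 71), (3, 71), (6, 71), (9, 69), (12, 68), (15, 72), (18, 76), (21, 79), (24, 80), (27, 61), (30, 61), (33, 61), (36, 61), (39, 61)]
M [(-39, 61), (-36, 61), (-33, 61), (-30, 73), (-27, 72), (-24, 70), (-21, 67), (-18, 66), (-15, 65), (-12, 68), (-9, 70), (-6, 71), (-3, 71), (0, 72), (3, 71), (6, 77), (9, 85), (12, 87), (15, 65), (18, 63), (21, 61), (24, 61), (27, 61), (30, 61), (33, 61), (36, 61), (39, 61)]
R [(-39, 61), (-36, 62), (-33, 63), (-30, 62), (-27, 61), (-24, 61), (-21, 61), (-18, 62), (-15, 65), (-12, 68), (-9, 70), (-6, 71), (-3, 71), (0, 88), (3, 71), (6, 71), (9, 70), (12, 68), (15, 65), (18, 64), (21, 61), (24, 61), (27, 61), (30, 62), (33, 63), (36, 62), (39, 61)]
```

View pics/rect1.png

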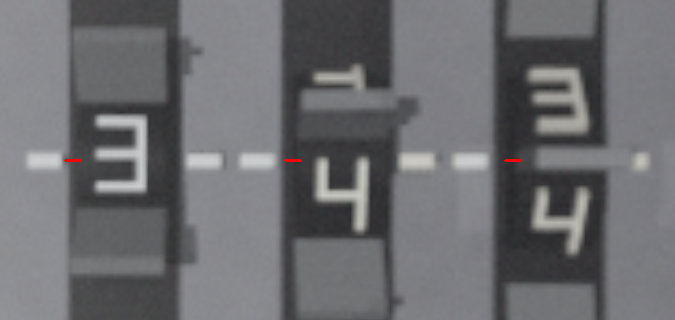

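Read from the picture, left to right: the left wheel has 3 up. On the middle wheel 4 is about 0.36 rad short of up, with a rib at x=+10. The right wheel has a rib upright, with 3 ahead and 4 behind. The index bars match my x=0 line (rect row 160). So the left wheel needs +72°, the middle −123° and the right −36°.

```bash
cat > st.py <<'E'
from h import *
p=np.load("pose.npy"); o=get_obs(); e=np.array(o["ee_pos"]); c,s=np.cos(p[2]),np.sin(p[2])
dx,dy=e[:2]-p[:2]; rv=o["orientation"]
print("t",round(o["t"],2),"console xy",round(c*dx+s*dy,1),round(-s*dx+c*dy,1),"z",round(e[2],1),"toolx yaw-console",round(np.angle(np.exp(1j*(2*np.arctan2(rv[1],rv[0])-p[2]))),3),"w",round(o["width"],1),"f",np.round(o["ft_force"],1))
E
python3 st.py; python3 -m creep '[0,0,0,0,0,0,0,0]' 0.68; python3 st.py
```

```text
t 3.2 console xy -4.2 18.8 z 199.5 toolx yaw-console 1.562 w 87.6 f [-0.7 -0.   0.4]
t: 3.37
ee_pos: [553.4, 154.5, 199.4]
orientation: [2.255, 2.186, 0.004]
ft_force: [0.2, -0.1, 0.1]
width: 77.5
grasp_force: 0.0
t 3.37 console xy -4.4 18.7 z 199.4 toolx yaw-console 1.562 w 77.5 f [ 0.2 -0.1  0.1]
```

```bash
python3 -m creep '[-0.01,-0.001,-0.04,0,-0.019,-0.002,-0.08,0,-0.019,-0.002,-0.104,0,-0.019,-0.002,-0.104,0,-0.019,-0.002,-0.115,0,-0.019,-0.002,-0.124,0,-0.019,-0.002,-0.124,0]'; python3 st.py; python3 -m creep '[-0.006,0,0,0,-0.012,0,0,0,-0.017,0,0,0,-0.022,0,0,0,-0.022,0,0,0]'; python3 st.py
```

```text
t: 3.95
ee_pos: [534.2, 152.9, 73.9]
orientation: [2.255, 2.187, 0.001]
ft_force: [-1.2, 0.1, -0.1]
width: 59.6
grasp_force: 0.0
t 3.95 console xy -23.6 16.6 z 73.9 toolx yaw-console 1.563 w 59.6 f [-1.2  0.1 -0.1]
t: 4.37
ee_pos: [510.6, 153.0, 74.5]
orientation: [-2.254, -2.188, -0.0]
ft_force: [1.2, 0.3, 1.0]
width: 59.7
grasp_force: 0.3
t 4.37 console xy -47.1 16.2 z 74.5 toolx yaw-console 1.563 w 59.7 f [1.2 0.3 1. ]
```

```bash
python3 -m creep '[0,0,0.012,0,0,0,0.024,0,0.02,0,0.024,0,0.046,0,0.024,0,0.046,0,0.024,0,0.046,0,0.01,0,0.046,0,-0.002,0,0.046,0,-0.002,0,0.046,0,-0.002,0]'; python3 st.py; python3 -m creep '[0,0,0,0,0,0,0,0,0,0,0,0,0,0,0,0,0,0,0,0]' 0.53; python3 st.py
```

```text
t: 5.12
ee_pos: [556.4, 152.7, 71.4]
orientation: [-2.254, -2.187, 0.003]
ft_force: [0.8, 0.5, -0.5]
width: 59.4
grasp_force: 0.0
t 5.12 console xy -1.4 16.9 z 71.4 toolx yaw-console 1.563 w 59.4 f [ 0.8  0.5 -0.5]
t: 5.53
ee_pos: [556.9, 152.9, 72.3]
orientation: [-2.254, -2.187, 0.001]
ft_force: [-4.8, 0.8, 7.2]
width: 46.6
grasp_force: 8.9
t 5.53 console xy -0.9 17.2 z 72.3 toolx yaw-console 1.563 w 46.6 f [-4.8  0.8  7.2]
```

```bash
python3 -m creep '[0.001,0,0,0,0.001,0,0,0,0.001,0,0,0]'; python3 st.py; python3 -m creep '[0.001,0,0,0,0.001,0,0,0,0.001,0,0,0,0.001,0,0.012,0,0.001,0,0.024,0]' 0.68; python3 st.py
```

```text
t: 5.78
ee_pos: [557.1, 152.9, 72.3]
orientation: [-2.253, -2.186, 0.004]
ft_force: [-7.2, 1.5, 9.1]
width: 46.6
grasp_force: 9.1
t 5.78 console xy -0.7 17.2 z 72.3 toolx yaw-console 1.563 w 46.6 f [-7.2  1.5  9.1]
t: 6.2
ee_pos: [559.5, 152.8, 96.3]
orientation: [-2.254, -2.188, 0.001]
ft_force: [-0.0, -0.3, 0.7]
width: 59.8
grasp_force: 0.0
t 6.2 console xy 1.7 17.1 z 96.3 toolx yaw-console 1.563 w 59.8 f [-0.  -0.3  0.7]
```

```bash
cat > wh.py <<'E'
from h import *
import sys
q=shot("wrist"); im,d,K,R,t=q; p=np.load("pose.npy")
v,u=np.mgrid[:480,:640]; P=np.stack([(u-K[0,2])/K[0,0]*d,(v-K[1,2])/K[1,1]*d,d],-1); W=(P-t)@R
c,s=np.cos(p[2]),np.sin(p[2]); lx=(W[...,0]-p[0])*c+(W[...,1]-p[1])*s; ly=-(W[...,0]-p[0])*s+(W[...,1]-p[1])*c; lz=W[...,2]-.5
for n,y in (("L",105),("M",61),("R",17)):
    k=(abs(ly-y)<7)&(abs(lx)<42)&(lz>64)&(lz<92)&(d>0); r=np.hypot(lx[k],lz[k]-50); a=np.arctan2(lx[k],lz[k]-50)
    g=abs(r-38)<1.3; A=a[g]; ph=np.angle(np.mean(np.exp(5j*A)))/5 if g.any() else 9
    hist,_=np.histogram(A,np.arange(-1.3,1.31,.1)); 
    print(n,g.sum(),"rib phase mod 72deg",round(ph,3),"error from centred",round(np.angle(np.exp(5j*(ph-.628)))/5,3),hist)
p2=p
if len(sys.argv)>1: save(sys.argv[1],rect(q,p,-35,35,-5,130,71,5))
E
python3 wh.py pics_x.png
python3 - <<'E'
import sys; sys.argv=["x"]
E
```

```text
L 479 rib phase mod 72deg -0.578 error from centred 0.051 [  0   0   0   0   0   0  59 192   0   0   0   0   0   0   0   0   0   0
   1 170  57   0   0   0   0   0]
M 382 rib phase mod 72deg 0.3 error from centred -0.328 [  0   0  18 110  19   0   0   0   0   0   0   0   0   0   0 136  99   0
   0   0   0   0   0   0   0   0]
R 352 rib phase mod 72deg -0.623 error from centred 0.006 [  0   0   0   0   0   1 101  76   0   0   0   0   0   0   0   0   0   0
  62 107   5   0   0   0   0   0]
```

```bash
python3 -m creep '[-0.006,0.022,0,0,-0.012,0.044,0,0,-0.012,0.044,0,0,-0.012,0.044,0,0,-0.012,0.044,-0.011,0,-0.012,0.044,-0.021,0,-0.012,0.044,-0.021,0]'; python3 st.py; python3 -m creep '[-0.008,0,0,0,-0.016,0,0,0,-0.023,0,0,0,-0.029,0,0,0,-0.034,0,0,0,-0.034,0,0,0,-0.034,0,0.012,0,-0.034,0,0.022,0,-0.034,0,0.022,0]'; python3 st.py; python3 wh.py
```

```text
t: 6.83
ee_pos: [546.3, 195.6, 72.5]
orientation: [-2.254, -2.186, 0.005]
ft_force: [-0.1, 0.0, 0.2]
width: 59.8
grasp_force: 0.0
t 6.83 console xy -12.4 59.6 z 72.5 toolx yaw-console 1.562 w 59.8 f [-0.1  0.   0.2]
t: 7.58
ee_pos: [515.0, 197.4, 99.4]
orientation: [2.253, 2.187, 0.005]
ft_force: [0.6, 0.5, -0.3]
width: 59.6
grasp_force: 0.0
t 7.58 console xy -43.7 60.8 z 99.4 toolx yaw-console 1.563 w 59.6 f [ 0.6  0.5 -0.3]
L 379 rib phase mod 72deg -0.582 error from centred 0.046 [  0   0   0   0   0   0  54 157   0   0   0   0   0   0   0   0   0   0
   2 136  30   0   0   0   0   0]
M 322 rib phase mod 72deg 0.61 error from centred -0.018 [  0   0   0   0   0   4 131  40   0   0   0   0   0   0   0   0   0   0
  79  68   0   0   0   0   0   0]
R 0 rib phase mod 72deg 9 error from centred -0.424 [0 0 0 0 0 0 0 0 0 0 0 0 0 0 0 0 0 0 0 0 0 0 0 0 0 0]
```

```bash
python3 -m creep '[0.022,0,0,0,0.045,0,0,0,0.045,0,0,0,0.045,0,-0.012,0,0.045,0,-0.024,0,0.045,0,-0.024,0]'; python3 st.py; python3 -m creep '[-0.01,0,0,0,-0.02,0,0,0,-0.028,0,0,0,-0.035,0,0,0,-0.041,0,0,0,-0.045,0,0,0,-0.045,0,0,0,-0.045,0,0.012,0,-0.045,0,0.022,0,-0.045,0,0.022,0]'; python3 st.py; python3 wh.py
```

```text
t: 8.13
ee_pos: [555.6, 196.0, 69.7]
orientation: [-2.253, -2.186, 0.008]
ft_force: [0.1, 0.4, -0.1]
width: 59.5
grasp_force: 0.0
t 8.13 console xy -3.2 60.3 z 69.7 toolx yaw-console 1.563 w 59.5 f [ 0.1  0.4 -0.1]
t: 8.97
ee_pos: [515.0, 197.4, 97.3]
orientation: [2.254, 2.187, 0.005]
ft_force: [0.4, 0.3, 0.5]
width: 59.4
grasp_force: 0.0
t 8.97 console xy -43.7 60.7 z 97.3 toolx yaw-console 1.563 w 59.4 f [0.4 0.3 0.5]
L 394 rib phase mod 72deg -0.581 error from centred 0.047 [  0   0   0   0   0   0  58 164   0   0   0   0   0   0   0   0   0   0
   5 132  35   0   0   0   0   0]
M 337 rib phase mod 72deg 0.57 error from centred -0.058 [  0   0   0   0   0  51 127   0   0   0   0   0   0   0   0   0   0   7
 127  25   0   0   0   0   0   0]
R 0 rib phase mod 72deg 9 error from centred -0.424 [0 0 0 0 0 0 0 0 0 0 0 0 0 0 0 0 0 0 0 0 0 0 0 0 0 0]
```

```bash
python3 -m creep '[0.022,0,0,0,0.044,0,0,0,0.044,0,0,0,0.044,0,-0.012,0,0.044,0,-0.024,0,0.044,0,-0.024,0,0.044,0,-0.024,0,0.044,0,-0.024,0]'; python3 st.py; python3 -m creep '[0,0,0,0,0,0,0,0,0,0,0,0,0,0,0,0,0,0,0,0]' 0.55; python3 st.py
```

```text
t: 9.68
ee_pos: [556.6, 196.8, 70.3]
orientation: [-2.254, -2.188, 0.002]
ft_force: [-0.4, -0.1, -0.3]
width: 59.7
grasp_force: 0.0
t 9.68 console xy -2.1 61.1 z 70.3 toolx yaw-console 1.563 w 59.7 f [-0.4 -0.1 -0.3]
t: 10.1
ee_pos: [557.1, 196.9, 71.1]
orientation: [-2.254, -2.187, 0.001]
ft_force: [-2.3, 0.7, 1.8]
width: 48.1
grasp_force: 1.4
t 10.1 console xy -1.6 61.2 z 71.1 toolx yaw-console 1.563 w 48.1 f [-2.3  0.7  1.8]
```

```bash
python3 -m creep '[0.001,0,0,0,0.001,0,0,0,0.001,0,0,0]'; python3 st.py; python3 -m creep '[0.001,0,0,0,0.001,0,0,0,0.001,0,0,0,0.001,0,0.012,0,0.001,0,0.025,0,0.001,0,0.025,0]' 0.68; python3 st.py; python3 wh.py
```

```text
t: 10.35
ee_pos: [558.3, 196.8, 70.9]
orientation: [-2.254, -2.188, 0.001]
ft_force: [-4.1, 0.1, 2.9]
width: 48.6
grasp_force: 1.9
t 10.35 console xy -0.4 61.1 z 70.9 toolx yaw-console 1.563 w 48.6 f [-4.1  0.1  2.9]
t: 10.85
ee_pos: [561.6, 197.5, 99.1]
orientation: [2.253, 2.186, 0.007]
ft_force: [1.0, 0.2, 0.8]
width: 59.8
grasp_force: 0.0
t 10.85 console xy 2.9 61.9 z 99.1 toolx yaw-console 1.563 w 59.8 f [1.  0.2 0.8]
L 399 rib phase mod 72deg -0.578 error from centred 0.051 [  0   0   0   0   0   0  45 162   0   0   0   0   0   0   0   0   0   0
   0 146  46   0   0   0   0   0]
M 339 rib phase mod 72deg 0.618 error from centred -0.01 [  0   0   0   0   0   3 114  57   0   0   0   0   0   0   0   0   0   0
  78  87   0   0   0   0   0   0]
R 0 rib phase mod 72deg 9 error from centred -0.424 [0 0 0 0 0 0 0 0 0 0 0 0 0 0 0 0 0 0 0 0 0 0 0 0 0 0]
```

```bash
python3 -m creep '[-0.002,0.022,0,0,-0.004,0.043,0,0,-0.004,0.043,0,0,-0.004,0.043,0,0,-0.004,0.043,-0.012,0,-0.004,0.043,-0.024,0,-0.004,0.043,-0.024,0,-0.004,0.043,-0.024,0]'; python3 st.py; python3 -m creep '[0.01,0,0,0,0.02,0,0,0,0.03,0,0,0,0.038,0,0,0,0.044,0,0,0,0.047,0,0,0,0.047,0,0,0,0.047,0,0.012,0,0.047,0,0.024,0,0.047,0,0.024,0]'; python3 st.py; python3 wh.py
```

```text
t: 11.57
ee_pos: [554.8, 238.8, 70.4]
orientation: [-2.255, -2.186, 0.004]
ft_force: [-0.3, -0.1, 0.3]
width: 59.9
grasp_force: 0.0
t 11.57 console xy -4.9 103.0 z 70.4 toolx yaw-console 1.562 w 59.9 f [-0.3 -0.1  0.3]
t: 12.4
ee_pos: [604.5, 240.7, 99.4]
orientation: [2.253, 2.187, 0.008]
ft_force: [-0.4, -0.0, 1.2]
width: 59.6
grasp_force: 0.0
t 12.4 console xy 44.8 106.0 z 99.4 toolx yaw-console 1.563 w 59.6 f [-0.4 -0.   1.2]
L 328 rib phase mod 72deg -0.571 error from centred 0.058 [  0   0   0   0   0   0  30 130   1   0   0   0   0   0   0   0   0   0
   0 119  48   0   0   0   0   0]
M 0 rib phase mod 72deg 9 error from centred -0.424 [0 0 0 0 0 0 0 0 0 0 0 0 0 0 0 0 0 0 0 0 0 0 0 0 0 0]
R 66 rib phase mod 72deg 0.627 error from centred -0.001 [ 0  0  0  0  0  0  0  0  0  0  0  0  0  0  0  0  0  0 16 50  0  0  0  0
  0  0]
```

```bash
python3 -m creep '[-0.022,0,0,0,-0.045,-0.001,0,0,-0.045,-0.001,0,0,-0.045,-0.001,0,0,-0.045,-0.001,-0.014,0,-0.045,-0.001,-0.027,0,-0.045,-0.001,-0.027,0,-0.045,-0.001,-0.027,0]'; python3 st.py; python3 -m creep '[0,0,0,0,0,0,0,0,0,0,0,0,0,0,0,0,0,0,0,0]' 0.55; python3 st.py
```

```text
t: 13.12
ee_pos: [557.4, 238.6, 67.9]
orientation: [-2.254, -2.187, 0.003]
ft_force: [0.3, 1.0, 0.6]
width: 59.5
grasp_force: 0.0
t 13.12 console xy -2.2 102.9 z 67.9 toolx yaw-console 1.563 w 59.5 f [0.3 1.  0.6]
t: 13.53
ee_pos: [558.8, 239.1, 69.8]
orientation: [2.254, 2.187, 0.004]
ft_force: [3.1, -1.0, 1.9]
width: 48.1
grasp_force: 1.6
t 13.53 console xy -0.8 103.4 z 69.8 toolx yaw-console 1.563 w 48.1 f [ 3.1 -1.   1.9]
```

```bash
python3 -m creep '[0,0,0,0,0,0,0,0,0,0,0,0,0,0,0.012,0,0,0,0.024,0,0,0,0.05,0,0,-0.03,0.08,0,0,-0.05,0.11,0,0,-0.05,0.11,0,0,-0.05,0.11,0]' 0.68; python3 wh.py pics/../tmp.png
python3 - <<'E'
from h import *
q=shot("wrist"); save("rect2.png",rect(q,np.load("pose.npy"),-35,35,-5,130,71,5))
E
```

```text
t: 14.37
ee_pos: [559.0, 188.6, 182.1]
orientation: [2.255, 2.184, 0.007]
ft_force: [0.2, 0.2, -1.0]
width: 59.6
grasp_force: 0.0
L 198 rib phase mod 72deg -0.61 error from centred 0.018 [ 0  0  0  0  0  0 46 49  0  0  0  0  0  0  0  0  0  0 24 73  6  0  0  0
  0  0]
M 172 rib phase mod 72deg 0.619 error from centred -0.009 [ 0  0  0  0  0  3 57 28  0  0  0  0  0  0  0  0  0  0 38 46  0  0  0  0
  0  0]
R 152 rib phase mod 72deg -0.624 error from centred 0.005 [ 0  0  0  0  0  0 45 28  0  0  0  0  0  0  0  0  0  0 30 48  1  0  0  0
  0  0]
```

View pics/rect2.png

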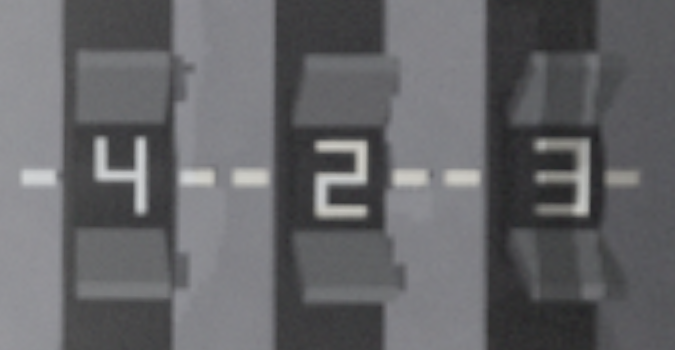

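The wheels read 4-2-3, centred within 1°. Now the stylus.

```bash
python3 -m creep '[0,-0.033,0,-0.12,-0.005,-0.066,0,-0.24,-0.01,-0.1,0,-0.36,-0.015,-0.133,0,-0.48,-0.02,-0.166,0,-0.6,-0.025,-0.2,0,-0.72,-0.03,-0.233,0,-0.84,-0.035,-0.266,0,-0.96,-0.04,-0.3,0,-1.08,-0.045,-0.333,0,-1.2]' 1; python3 -m creep '[-0.004,-0.03,0,-0.12,-0.008,-0.06,0,-0.24,-0.012,-0.09,0,-0.36,-0.014,-0.12,0,-0.48,-0.014,-0.155,0,-0.6,-0.014,-0.158,0,-0.64,-0.014,-0.158,0,-0.64,-0.014,-0.158,0,-0.64]'
cat > sty.py <<'E'
from h import *
import sys
q=shot("wrist"); im,d,K,R,t=q; save(sys.argv[1],im)
v,u=np.mgrid[:480,:640]; P=np.stack([(u-K[0,2])/K[0,0]*d,(v-K[1,2])/K[1,1]*d,d],-1); W=(P-t)@R
print("mat z",np.median(W[(d>0)&(abs(W[...,2])<30)][:,2]), [(np.round(b["centre"]),round(b["score"],2)) for b in boxes_of("wrist","stylus_mid")[:3]])
k=((W[...,2]>9.5)&(W[...,2]<40)&(d>0)&(np.hypot(W[...,0]-501,W[...,1]+302)<120)).astype(np.uint8)
n,lab,st,ce=cv2.connectedComponentsWithStats(k)
for i in range(1,n):
    if st[i,4]<150: continue
    w=W[lab==i]; r=cv2.minAreaRect(w[:,:2].astype(np.float32)); print(st[i],ce[i].round(),np.median(w[:,2]).round(1),r)
    vx,vy,_,_=cv2.fitLine(w[:,:2].astype(np.float32),cv2.DIST_L2,0,.01,.01).ravel(); s=np.sign(vx); vx*=s;vy*=s
    m=w[:,:2].mean(0); a=(w[:,:2]-m)@[vx,vy]; lo,hi=np.percentile(a,[.3,99.7])
    print("yaw",np.arctan2(vy,vx),"len",hi-lo,"mid",m+np.array([vx,vy])*(lo+65))
o=get_obs(); print(o["ee_pos"],2*np.arctan2(o["orientation"][1],o["orientation"][0]),o["qpos"].round(2))
E
python3 sty.py sty1.png
```

```text
t: 15.3
ee_pos: [511.6, -144.7, 177.6]
orientation: [-3.096, -0.525, 0.004]
ft_force: [1.0, -0.3, 0.3]
width: 87.9
grasp_force: 0.0
t: 15.97
ee_pos: [498.1, -301.2, 177.5]
orientation: [-3.105, 0.466, 0.004]
ft_force: [-0.1, -0.0, -0.1]
width: 87.8
grasp_force: 0.0
mat z 0.5884156704518784 [(array([622., 265.]), 0.85), (array([518.,  96.]), 0.7), (array([315., 203.]), 0.6)]
[ 308  113   18  171 2278] [316. 204.] 18.1 ((517.3890991210938, -301.9403076171875), (14.042678833007812, 159.5748748779297), 71.41719818115234)
yaw -0.32468113 len 157.8639793383631 mid [ 504.03706343 -297.47214754]
[ 498.33685823 -300.60634137  178.01918751] 5.98668520225302 [-0.56  0.42  1.76  0.    0.97  1.3 ]
```

View pics/sty1.png

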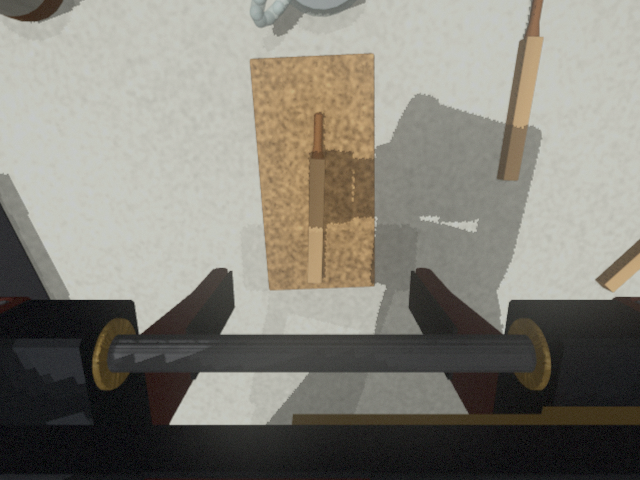

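```bash
python3 -m creep '[0.003,0.002,-0.03,-0.02,0.005,0.003,-0.07,-0.025,0.005,0.003,-0.1,-0.025,0.005,0.003,-0.125,-0.025,0.005,0.003,-0.145,-0.025,0.005,0.003,-0.158,-0.025,0.005,0.003,-0.165,-0.025,0.005,0.003,-0.169,-0.025,0.005,0.003,-0.169,-0.025,0.005,0.003,-0.169,-0.025]'; python3 -m creep '[0,0,0,0,0,0,0,0,0,0,0,0,0,0,0,0,0,0,0,0,0,0,0,0,0,0,0,0,0,0,0,0,0,0,0,0]' 0; python3 -m creep '[0,0,0,0,0,0,0,0,0,0,0,0,0,0,0,0,0,0,0,0,0,0,0,0]'
```

```text
t: 16.9
ee_pos: [504.3, -299.3, 10.8]
orientation: [3.1, -0.506, 0.002]
ft_force: [-0.3, -0.8, 0.8]
width: 88.0
grasp_force: 0.0
t: 17.65
ee_pos: [503.5, -299.1, 9.9]
orientation: [-3.1, 0.507, 0.0]
ft_force: [-1.2, -0.3, 0.2]
width: 31.5
grasp_force: 0.0
t: 18.15
ee_pos: [503.5, -299.1, 9.9]
orientation: [-3.1, 0.507, 0.0]
ft_force: [-0.8, -0.6, -1.4]
width: 13.3
grasp_force: 30.0
```

```bash
python3 -m creep '[0,0,0.02,0,0,0,0.045,0,-0.005,0.02,0.08,0.03,-0.01,0.05,0.11,0.08,-0.02,0.085,0.13,0.12,-0.035,0.122,0.14,0.16,-0.05,0.16,0.14,0.2,-0.065,0.2,0.14,0.24,-0.08,0.24,0.14,0.28,-0.095,0.28,0.14,0.302]'; python3 -m creep '[-0.008,0.03,0,0,-0.016,0.06,0,0,-0.017,0.094,0,0,-0.017,0.094,-0.03,0,-0.017,0.094,-0.055,0,-0.017,0.094,-0.07,0,-0.017,0.094,-0.075,0,-0.017,0.094,-0.075,0,-0.017,0.094,-0.075,0]'; python3 st.py
cat > tip.py <<'E'
from h import *
import sys
q=shot("wrist"); im,d,K,R,t=q; save(sys.argv[1],im); p=np.load("pose.npy")
v,u=np.mgrid[:480,:640]; P=np.stack([(u-K[0,2])/K[0,0]*d,(v-K[1,2])/K[1,1]*d,d],-1); W=(P-t)@R
c,s=np.cos(p[2]),np.sin(p[2]); lx=(W[...,0]-p[0])*c+(W[...,1]-p[1])*s; ly=-(W[...,0]-p[0])*s+(W[...,1]-p[1])*c; lz=W[...,2]
for i,y in enumerate((-40,-64,-88,-112)):
    k=(abs(ly-y)<9)&(lx>-57)&(lx<-30)&(lz>66)&(lz<85)&(d>0)
    if k.sum()>5: print("rocker",i+1,k.sum(),"y",np.mean(np.percentile(ly[k],[2,98])).round(1),"x of top",np.median(lx[k&(lz>np.percentile(lz[k],60))]).round(1),"zmax",np.percentile(lz[k],97).round(1))
g=im.astype(int); k=(lx<-52)&(lx>-140)&(abs(ly+64)<25)&(lz>62)&(d>0)&(g[...,0]>1.25*g[...,2])
for x0 in range(-140,-45,10):
    m=k&(lx>=x0)&(lx<x0+10)
    if m.sum()>5: print("stylus x",x0,"y",ly[m].mean().round(1),"z",np.median(lz[m]).round(1),"max x",lx[m].max().round(1))
E
python3 tip.py tip1.png
```

```text
t: 18.98
ee_pos: [408.6, -20.7, 150.2]
orientation: [-3.141, 0.033, -0.001]
ft_force: [0.3, 0.2, 0.1]
width: 13.6
grasp_force: 30.0
t: 19.73
ee_pos: [392.9, 71.8, 75.2]
orientation: [3.141, -0.035, -0.0]
ft_force: [0.0, 0.2, -0.2]
width: 13.7
grasp_force: 30.0
t 19.73 console xy -163.0 -67.5 z 75.2 toolx yaw-console -0.0 w 13.7 f [ 0.   0.2 -0.2]
rocker 1 437 y -39.5 x of top -52.4 zmax 80.2
rocker 2 391 y -63.3 x of top -52.4 zmax 80.3
rocker 3 419 y -87.0 x of top -52.6 zmax 80.3
rocker 4 471 y -110.9 x of top -52.7 zmax 80.2
stylus x -140 y -67.6 z 175.9 max x -130.0
stylus x -130 y -67.5 z 83.7 max x -120.0
stylus x -120 y -67.4 z 83.7 max x -110.1
stylus x -110 y -67.4 z 81.3 max x -100.0
stylus x -100 y -67.4 z 80.2 max x -90.2
stylus x -90 y -67.4 z 80.1 max x -80.0
stylus x -80 y -67.6 z 80.0 max x -70.1
stylus x -70 y -67.4 z 79.0 max x -68.8
```

View pics/tip1.png

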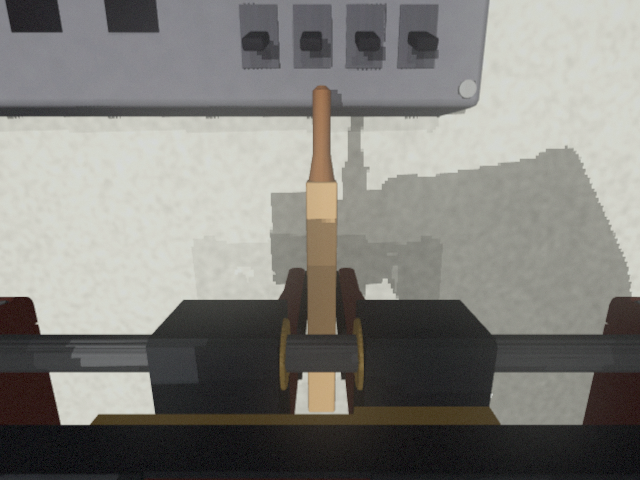

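The view shows the stylus tip at (321,90), and lever 2 at (311,41), dead ahead once I shift 4 mm left. Levers 1, 3 and 4 are at (257,41), (368,41) and (423,41).

```bash
python3 -m creep '[0,0.004,-0.001,0,0,0.004,-0.001,0,0.006,0.004,-0.001,0,0.012,0.004,-0.001,0,0.016,0.004,-0.001,0,0.02,0.004,-0.001,0,0.024,0.004,-0.001,0,0.028,0.003,-0.001,0,0.029,0.003,-0.001,0,0.029,0.003,-0.001,0]'; python3 st.py; python3 tip.py tip2.png
```

```text
t: 20.62
ee_pos: [419.9, 74.7, 73.4]
orientation: [3.141, -0.035, -0.007]
ft_force: [-6.0, 1.1, 1.7]
width: 13.7
grasp_force: 30.0
t 20.62 console xy -136.1 -64.0 z 73.4 toolx yaw-console -0.0 w 13.7 f [-6.   1.1  1.7]
rocker 1 457 y -39.5 x of top -52.4 zmax 80.1
rocker 2 1059 y -63.2 x of top -46.9 zmax 80.3
rocker 3 450 y -87.0 x of top -52.5 zmax 80.1
rocker 4 497 y -110.8 x of top -52.5 zmax 80.0
stylus x -140 y -64.0 z 82.4 max x -130.0
stylus x -130 y -64.4 z 101.1 max x -120.0
stylus x -120 y -65.8 z 180.7 max x -110.0
stylus x -110 y -63.7 z 164.4 max x -100.0
stylus x -100 y -63.8 z 82.1 max x -90.0
stylus x -90 y -63.4 z 82.0 max x -80.0
stylus x -80 y -63.5 z 79.3 max x -70.0
stylus x -70 y -63.4 z 78.7 max x -60.0
stylus x -60 y -63.4 z 78.8 max x -52.0
```

```bash
python3 -m creep '[0.001,0,0,0,0.001,0,0,0,-0.01,0,0,0,-0.03,0,0,0,-0.03,0,0,0,-0.03,0,0,0]'; python3 tip.py tip3.png
```

```text
t: 21.17
ee_pos: [391.3, 74.9, 74.0]
orientation: [-3.141, 0.034, -0.0]
ft_force: [1.0, 0.5, -0.1]
width: 13.2
grasp_force: 30.0
rocker 1 437 y -39.5 x of top -52.6 zmax 80.3
rocker 2 648 y -63.3 x of top -40.8 zmax 79.9
rocker 3 434 y -87.0 x of top -52.6 zmax 80.2
rocker 4 472 y -110.8 x of top -52.8 zmax 80.1
stylus x -140 y -64.4 z 167.3 max x -130.0
stylus x -130 y -64.3 z 82.5 max x -120.0
stylus x -120 y -64.3 z 82.4 max x -110.0
stylus x -110 y -64.3 z 79.8 max x -100.0
stylus x -100 y -64.3 z 78.8 max x -90.1
stylus x -90 y -64.4 z 78.9 max x -80.0
stylus x -80 y -64.5 z 78.7 max x -70.4
```

View pics/tip3.png

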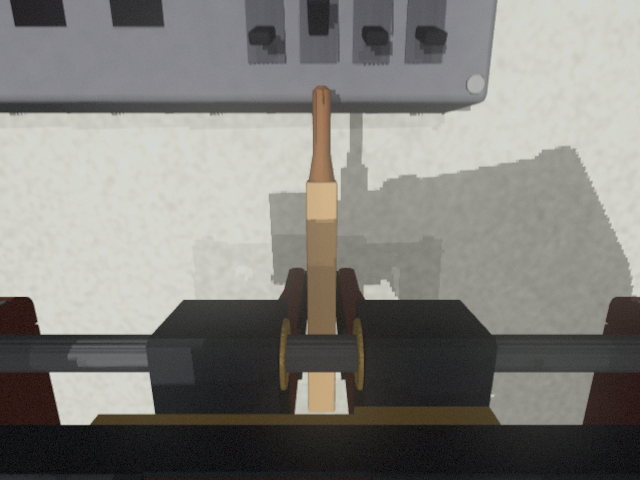

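Run:
```python
from h import *
im,d,K,R,t=shot("wrist"); p=np.load("pose.npy")
v,u=np.mgrid[:480,:640]; P=np.stack([(u-K[0,2])/K[0,0]*d,(v-K[1,2])/K[1,1]*d,d],-1); W=(P-t)@R
c,s=np.cos(p[2]),np.sin(p[2]); lx=(W[...,0]-p[0])*c+(W[...,1]-p[1])*s; ly=-(W[...,0]-p[0])*s+(W[...,1]-p[1])*c; lz=W[...,2]
for y in (-39.5,-63.3,-87):
    k=(abs(ly-y)<4)&(lx>-60)&(lx<-25)&(d>0)
    print(y,[(x,round(float(np.median(lz[k&(abs(lx-x)<1)])),1)) for x in range(-58,-27,2) if (k&(abs(lx-x)<1)).any()])
```

```text
-39.5 [(-58, 61.1), (-56, 61.5), (-54, 77.7), (-52, 78.4), (-50, 77.0), (-48, 72.4), (-46, 68.2), (-44, 63.1), (-42, 61.0), (-40, 61.1), (-38, 61.2), (-36, 61.3), (-34, 61.3), (-32, 60.7), (-30, 59.8)]
-63.3 [(-58, 60.9), (-56, 61.1), (-54, 61.1), (-52, 61.3), (-50, 61.2), (-48, 61.8), (-46, 66.2), (-44, 70.7), (-42, 75.4), (-40, 78.9), (-38, 79.0)]
-87 [(-58, 61.0), (-56, 61.5), (-54, 77.9), (-52, 78.5), (-50, 77.2), (-48, 72.7), (-46, 67.8), (-44, 62.1), (-42, 61.2), (-40, 61.4), (-38, 61.3), (-36, 61.3), (-34, 61.3), (-32, 60.7), (-30, 59.0)]
```

Lever 2 leans 0.41 rad away, so it is fully on, and levers 1 and 3 (and 4) are unchanged. I'll return the stylus to the mat.

```bash
python3 -m creep '[0,0,0.03,0,0,0,0.06,0,0.008,-0.03,0.07,0,0.018,-0.065,0.07,-0.04,0.03,-0.102,0.07,-0.08,0.042,-0.14,0.07,-0.12,0.054,-0.178,0.07,-0.16,0.066,-0.216,0.07,-0.2,0.078,-0.254,0.07,-0.24,0.09,-0.292,0.07,-0.28]'; python3 -m creep '[0.01,-0.03,0,-0.02,0.018,-0.06,0,-0.022,0.022,-0.082,0,-0.022,0.022,-0.082,-0.03,-0.022,0.022,-0.082,-0.06,-0.022,0.022,-0.082,-0.085,-0.022,0.022,-0.082,-0.105,-0.022,0.022,-0.082,-0.115,-0.022,0.022,-0.082,-0.115,-0.022,0.022,-0.082,-0.115,-0.022]'; python3 st.py
```

```text
t: 22.1
ee_pos: [482.9, -219.9, 144.2]
orientation: [3.105, -0.477, 0.002]
ft_force: [0.5, 0.1, -0.1]
width: 13.5
grasp_force: 30.0
t: 22.93
ee_pos: [504.2, -299.5, 29.0]
orientation: [3.1, -0.507, 0.0]
ft_force: [-0.0, -0.0, -0.6]
width: 13.6
grasp_force: 30.0
t 22.93 console xy -43.6 -436.2 z 29.0 toolx yaw-console -0.302 w 13.6 f [-0.  -0.  -0.6]
```

```bash
python3 -m creep '[0,0,-0.006,0,0,0,-0.011,0,0,0,-0.015,0,0,0,-0.0175,0,0,0,-0.0185,0,0,0,-0.0185,0,0,0,-0.0185,0]'; python3 -m creep '[0,0,0,0,0,0,0,0,0,0,0,0,0,0,0,0,0,0,0,0,0,0,0,0,0,0,0,0,0,0,0,0,0,0,0,0,0,0,0,0]' 0.6;  python3 -m creep '[0,0,0.02,0,0,0,0.06,0,0,0,0.1,0,0,0,0.14,0,0,0,0.17,0,0,0,0.17,0,0,0,0.17,0]'; python3 sty.py sty2.png
```

```text
t: 23.52
ee_pos: [503.8, -299.1, 10.5]
orientation: [3.1, -0.507, 0.0]
ft_force: [-0.3, -0.4, 0.2]
width: 13.9
grasp_force: 30.0
t: 24.35
ee_pos: [503.7, -299.1, 10.4]
orientation: [-3.1, 0.507, 0.0]
ft_force: [0.5, 0.0, -0.7]
width: 52.8
grasp_force: 0.0
t: 24.93
ee_pos: [504.7, -299.7, 182.5]
orientation: [3.099, -0.507, 0.006]
ft_force: [0.3, 0.2, 0.3]
width: 52.7
grasp_force: 0.0
mat z 0.6065178620615566 [(array([623., 265.]), 0.94), (array([516., 100.]), 0.82), (array([322., 207.]), 0.63)]
[ 314  121   15  167 2215] [321. 211.] 18.1 ((517.871826171875, -303.4685974121094), (13.862563133239746, 159.11802673339844), 71.65316772460938)
yaw -0.32267097 len 157.78614929061996 mid [ 504.31414561 -299.28082368]
[ 502.96202896 -298.61167838  179.43557692] 5.958988639163189 [-0.56  0.42  1.75  0.    0.97  1.34]
```

View pics/sty2.png

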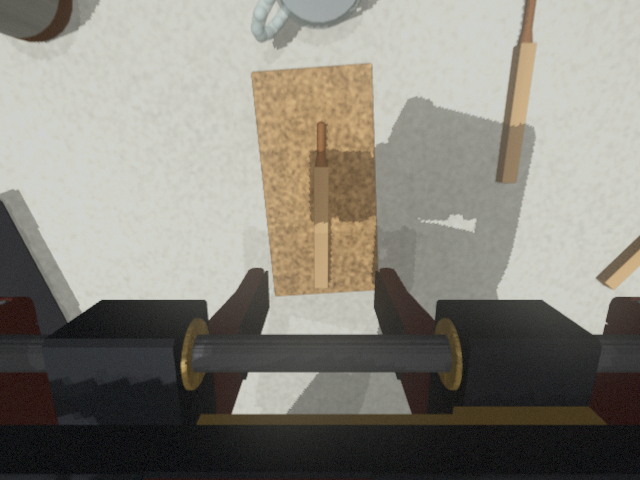

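The picture shows the stylus flat on the mat, tail at (321,287) and tip at (321,124), inside the mat's edges. The arm is clear and touching nothing.

```bash
python3 -m creep '[0,0,0,0,0,0,0,0]' ; python3 -c "
from workcell import ticket; print(ticket.close_job())"
```

```text
t: 25.2
ee_pos: [502.8, -298.5, 178.6]
orientation: [-3.099, 0.507, 0.005]
ft_force: [0.6, -0.7, -0.2]
width: 52.7
grasp_force: 0.0
the job is handed in; nothing more can be done
None
```

The job is handed in at 25 s: wheels at 4-2-3 (within about 1°), rocker 2 fully on via the stylus with the other three off, stylus flat on the mat, and the cups, bowl and jar never approached (no final picture of them taken).

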